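Click a twist shifter from first into second gear with a fingertip

ROBOT

A 6-joint arm with a two-finger parallel gripper is mounted at the origin on the work surface. World frame = base frame: x ahead of the robot, y to its left, z up, the work surface at z = 0. Lengths are in mm, angles in rad, forces in N, time in s.
With the tool pointing down it reaches from about 375 to 825 mm from the base axis. Payload 5.5 kg.
Tool frame: the origin (TCP) lies on the mounting face of the last link; the fingertips stand 173 mm ahead of it and the grasp point (between the pads) lies 155 mm ahead of it; z points along the fingers, y is the line along which they close (so a half turn about z gives the same grasp; the last joint's range is limited). The gripper opens to 85 mm and grips with 20 to 120 N. Pads are 22 mm wide; open, the fingers measure 114 mm over their backs; the gripper's body (76 mm by 85 mm) begins 54 mm behind the grasp point. The pads swing forward as they close: fully open they stand 13 mm farther back than shut.
Start: joints at [1.231, 0.314, -0.047, 1.21, 0, 1.571], TCP at [199.976, 565.69, 404.699] pointing down, gripper open.
Joint ranges: [-2.67, 2.67], [-0.69, 1.73], [-1.03, 1.25], [-2.08, 2.16], [-1.42, 1.45], [-3.14, 3.14]. Speed limits (rad/s): [2.39, 2.39, 3.01, 3.14, 3.14, 3.14].

INTERFACE

Orientations are given as [roll, pitch, yaw] about the fixed x, y, z axes, in that order (R = Rz(yaw) Ry(pitch) Rx(roll)).
In Python, from workcell import robot gives the robot as it stands.
- The arm moves only by the tool carry_out, never from a script. Its argument "motion" is a list that holds one entry, the list of rows, each a list of 7 numbers: the finger opening in mm, from 0 to 85.4, then the shift along the tool's x, y, z in mm, then the turn, a rotation vector about the tool's x, y, z in degrees. A call has 1 to 20 rows; each row is the pose to reach, as a shift and turn from the pose commanded when the call began, along the tool's axes at that moment; what a row does not reach only later rows make up. A row lasts 1/10 s, in which the tool goes at most 50 mm and 8.59 degrees, less where a joint would pass 70% of its speed; a pose out of reach is approached as far as the arm can. A call with a gripper value outside its range is refused whole. The fingers move at their own pace and stop on an object; "grip_force" is the grip in N (left out, the last holds). Time passes only in rows, so rows that repeat a pose let the fingers close. It gives the time, the measured TCP pose, the force, the opening and the grip force at its end, in the units of the state.
- robot.state(): the state, without advancing time (a new reading comes with each control period).
- robot.grab_frame(name): name is "side" or "top" or "wrist"; returns a dict with "color" (480x640x3 uint8, red, green, blue), "vertical_fov" (degrees; the focal length in pixels is half the picture's height over the tangent of half this angle, whatever the lens; pixels are square), "cx", "cy" (the principal point, pixels), "k1" (the pictures are not rectified: a ray, as slopes to the right and down, at radius r is drawn at 1 + k1 r^2 times it, then the intrinsics apply), "world_from_camera" (4x4, takes a point from camera to world coordinates). Camera axes: x right, y down, z forward; pixel columns grow to the right and rows downward; lengths in mm; the calibration is good to about 2 mm. A picture is of the moment at which its call begins. There is no depth.
- robot.job_done(): hands the job in; it is judged then, once.
The state is a dict: "time_s": time; "joints": joint angles; "joint_vel": joint speeds; "effort": joint torques, N m; "position": TCP position; "tool_rot": TCP orientation; "wrist_force": force on the tool from outside, world axes, zero at the start; "moment": the same for the moment, N m; "gripper_width": opening from 0.0 (shut) to 1.0 (fully open); "gripper_force": force on a finger pad.
Only numpy, scipy, OpenCV 4.12 (cv2) and the standard library are available. Lean on these libraries where they do the work, as an engineer would, in place of code of your own. Each camera call takes 0.05 s, during which the arm holds its last target. There are 200 camera calls.

TASK

The handlebar in the vice carries a three-speed twist shifter that stands in first gear; the hub is adjusted in second, so roll the knurled twist sleeve one click into second, its middle position, where the sleeve's pointer stands at the middle mark on the housing. Do it by fingertip friction: lay the closed fingertips on top of the sleeve and stroke it forward, towards the brake-lever side, without gripping the sleeve and without running on into third. Then take the hand away, and leave the tools and parts lying around the bar where they are.

Things in the scene. Friction and masses are not known exactly. Their poses are not given: they have to be found in the camera images.
- handlebar: Bench vice fixed to the bench, with a 560 mm flat handlebar level in its jaws, bar axis 130 mm above the bench. Origin: on the bench, straight under the twist sleeve's middle. +x is forward, the side of the brake blades; +y runs along the bar from the sleeve to the vice; z is up. Outboard of the sleeve, y -117 to -29 mm, is a fixed rubber half grip, thinner, 32 mm in diameter.
- sleeve_mid (a point): Middle of the twist sleeve, on its axis, 130 mm above the bench; it has the handlebar's axes and does not turn. The sleeve is a black rubber drum, 50 mm long (25 mm each way along y) and 38 mm in diameter over its 20 lengthwise ribs: its top is 19 mm above this point. Inboard of it, y 25 to 30 mm, is its smooth collar, 41 mm in diameter, with a raised white pointer.
- twist_sleeve (a joint): Angle of the sleeve, rad: first gear 0, second 0.70, third 1.40 (13.3 mm of stroke over the top from one to the next). Grows as its top rolls forward (+x). Let go, it clicks into the nearest gear; change-over points at 0.35 and 1.05, end stops at -0.1 and 1.5. It takes up to 0.08 Nm, 4 N of drag at the rim, a press of about 10 N, to turn. The pointer stands straight up in second.
- middle_mark (a point): Middle one of three raised white gear marks on top of the fixed round shifter housing (46 mm in diameter, from 31 to 57 mm inboard of the sleeve's middle, so 4 mm higher than the sleeve). The other two marks are 40 degrees round the housing to its front and rear. x, y, z as the handlebar.
- blade_mid (a point): Middle of the right brake lever's blade, a 10 mm aluminium bar running along y, 66 mm ahead of the bar's axis and 25 mm below it; its clamp sits on the bar 66 to 84 mm inboard of the sleeve's middle. Not to be used.
- vice_top (a point): Top of the vice's jaws, over the bar, 149 mm above the bench and 165 mm inboard of the sleeve's middle. Jaws 100 mm wide along y; the vice reaches 115 mm forward and, with its screw and T-handle, 160 mm rearward of the bar.
- sleeve_near: The ribs on the sleeve's rear flank (-x side, about 45 to 135 degrees from its pointer); part of the sleeve and turning with it. Origin: on the axis at the sleeve's middle.
- sleeve_far: The ribs on the sleeve's forward flank (+x side, about 45 to 135 degrees from its pointer); part of the sleeve and turning with it. Origin: on the axis at the sleeve's middle.
- spanner: Stainless open-ended spanner, 170 long, lying flat (mm). Loose; leave it where it is. Origin: on its underside
- hanger_tool: Red plastic derailleur hanger tool, about 112 long and 24 high, lying flat (mm). Loose; leave it where it is. Origin: on its underside
- brake_pads: Pair of brake pads clipped side by side, 56 x 31, 31 high over their studs (mm). Loose; leave it where it is. Origin: on its underside
- lube_bottle: Clear lube bottle with a black capped spout, 39 diameter, 128 high, standing (mm). Loose; leave it where it is. Origin: on its underside
- bell: Round steel handlebar bell, 53 diameter, 37 high (mm). Loose; leave it where it is. Origin: on its underside
- tyre_lever: Black plastic tyre lever, about 115 long, 7 high, lying flat (mm). Loose; leave it where it is. Origin: on its underside
- parts_tin: Round open aluminium tin with bolts, 88 diameter, 30 high (mm). Loose; leave it where it is. Origin: on its underside

How it is judged:
By the outcome, as a careful person would: the job done as asked, in the order asked, and still so for the second after the job is handed in, with the robot touching nothing.
It also fails if it takes over 32 s, if anything falls off the work surface, if the arm or the gripper's body presses on something with over 40 N, if the wrist force passes 120 N, or if a joint passes its speed limit or range.

## Working session

There is one attempt and no reset: what is moved stays moved. The work goes in short steps, Python scripts to look and compute and a tool call to move; the robot and the scene stay as the last step left them, time stands still between calls to the robot, and variables do not carry over. Pictures are saved under pics/ and viewed, at most 10 in all, crops included, and the job is handed in when it is done.

Besides the shell and the picture viewer there is one more tool, called as name(argument=value, ...) on one line, values as JSON. carry_out: Moves the arm, as the interface text tells. Its arguments: {"type":"object","properties":{"motion":{"type":"array"},"grip_force":{"type":"number"}},"required":["motion"]}

```bash
mkdir -p pics
cat > h.py <<'E'
import numpy as np, cv2, pickle
from workcell import robot
def grab(n,fn):
    f=robot.grab_frame(n); pickle.dump(f,open(fn+'.pkl','wb')); cv2.imwrite('pics/'+fn+'.png',f['color'][:,:,::-1]); return f
def ray(f,u,v):
    fl=240/np.tan(np.radians(f['vertical_fov'])/2)
    K=np.array([[fl,0,f['cx']],[0,fl,f['cy']],[0,0,1.]])
    p=cv2.undistortPoints(np.array([[[u,v]]],float),K,np.array([f['k1'],0,0,0.]))[0,0]
    T=np.array(f['world_from_camera']); return T[:3,3],T[:3,:3]@np.array([p[0],p[1],1])
def onz(f,u,v,z):
    o,d=ray(f,u,v); return o+d*(z-o[2])/d[2]
def proj(f,P):
    T=np.linalg.inv(np.array(f['world_from_camera'])); p=T[:3,:3]@np.array(P,float)+T[:3,3]
    fl=240/np.tan(np.radians(f['vertical_fov'])/2); x,y=p[0]/p[2],p[1]/p[2]; s=1+f['k1']*(x*x+y*y)
    return np.array([f['cx']+fl*x*s,f['cy']+fl*y*s])
E
python3 -c "
from h import *
a=grab('top','top0');b=grab('side','side0')
print(robot.state());print(a['world_from_camera'],a['vertical_fov'],b['world_from_camera'])"
```

```text
{'time_s': 0.1, 'joints': array([ 1.23096367e+00,  3.14145456e-01, -4.79613792e-02,  1.21023527e+00,
       -2.20915098e-05,  1.57079403e+00]), 'joint_vel': array([-0.00097571, -0.00310847,  0.00399791,  0.00117153,  0.00060647,
        0.00155726]), 'effort': array([-2.93479079e-04, -5.40764916e+01,  3.40541625e+01,  1.10942294e-02,
       -1.74658589e-05,  5.84972923e-06]), 'position': array([199.91453738, 565.44091997, 403.93426757]), 'tool_rot': array([-3.14004687e+00,  2.20879320e-05,  2.80176233e+00]), 'wrist_force': array([-0.20555847,  0.67723756,  0.50165078]), 'moment': array([ 0.0178313 , -0.03438912, -0.02875001]), 'gripper_force': 0.0, 'gripper_width': 0.9990510236140394}
[[-1.09625253e-02 -9.98995384e-01  4.34516423e-02  5.11909307e+02]
 [-9.99937664e-01  1.10442319e-02  1.64078322e-03  3.63390654e+01]
 [-2.11902488e-03 -4.34309466e-02 -9.99054184e-01  1.14858058e+03]
 [ 0.00000000e+00  0.00000000e+00  0.00000000e+00  1.00000000e+00]] 49.15964282916485 [[ 9.85136066e-01 -1.02543878e-01  1.37810322e-01  4.32170752e+02]
 [-1.71722904e-01 -5.67997574e-01  8.04916144e-01 -7.27688253e+02]
 [-4.26329419e-03 -8.16617113e-01 -5.77164028e-01  6.91254226e+02]
 [ 0.00000000e+00  0.00000000e+00  0.00000000e+00  1.00000000e+00]]
```

View pics/top0.png

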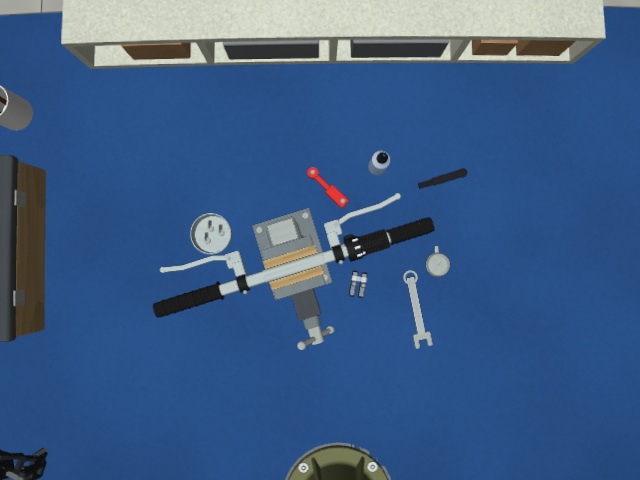

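View pics/side0.png

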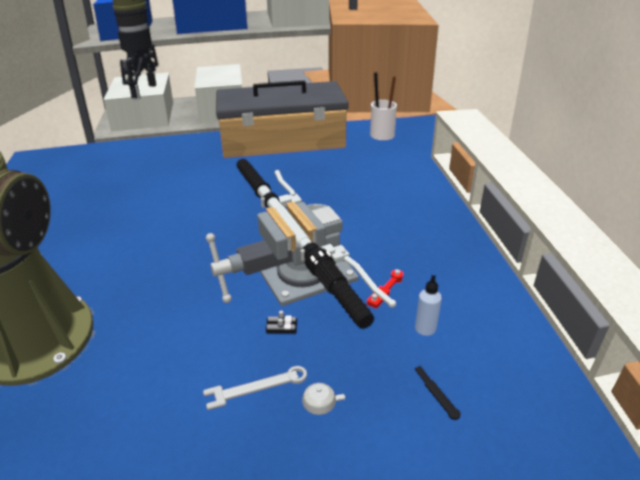

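The top view shows the bar from (155,310) to (432,226), with the sleeve near (372,241) and the housing near (352,247). The tin, hanger tool, pads, spanner, bell, bottle and tyre lever lie around it. I'll enlarge that region.

```bash
python3 -c "
from h import *
i=cv2.imread('pics/top0.png')[200:280,330:440]
cv2.imwrite('pics/c1.png',cv2.resize(i,None,fx=7,fy=7,interpolation=cv2.INTER_CUBIC))
f=pickle.load(open('top0.pkl','rb'))
for p in [(155,310),(432,226)]: print(onz(f,*p,130))
"
```

```text
[424.57105981 354.96640288 130.        ]
[ 582.51868586 -187.01404737  130.        ]
```

View pics/c1.png

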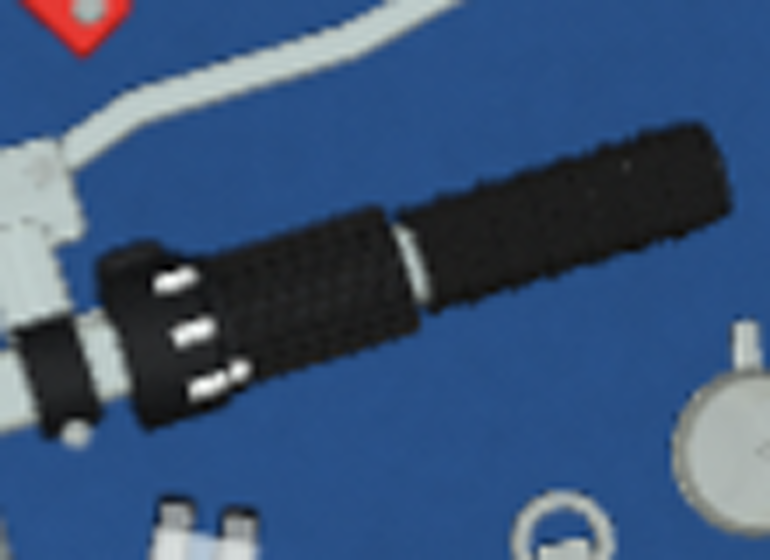

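The crop shows the sleeve with its pointer at crop (238,371), rear of the middle mark at (193,331). The gap outboard of the sleeve is at (412,265).

```bash
python3 -c "
from h import *
f=pickle.load(open('top0.pkl','rb'))
A=onz(f,155,310,130)[:2];B=onz(f,432,226,130)[:2]
d=(A-B)/np.linalg.norm(A-B);x=np.array([d[1],-d[0]])
m=onz(f,330+193/7,200+331/7,153)[:2]; g=onz(f,330+412/7,200+265/7,130+13)[:2]
s=[(A+B)/2-163*d, m-44*d, g+27*d]
print(d,np.degrees(np.arctan2(d[1],d[0])),s)
c=np.mean(s[:2],0)
yaw=2.80176; 
tx=np.array([np.cos(yaw),np.sin(yaw)]);ty=np.array([np.sin(yaw),-np.cos(yaw)])
t=s[1]-10*x-np.array([199.976,565.69]); print('shift',t@tx,t@ty)
"
```

```text
[-0.27978776  0.96006188] 106.2475378050059 [array([549.15027725, -72.51390847]), array([554.22761402, -81.45121022]), array([552.10545392, -74.45864679])]
shift -541.5843181576191 -497.88708828811485
```

carry_out(motion=[[[0, -30, -27, 0, 0, 0, 8], [0, -60, -54, 0, 0, 0, 16], [0, -90, -82, 0, 0, 0, 24], [0, -119, -109, 0, 0, 0, 32], [0, -149, -137, 0, 0, 0, 40], [0, -179, -164, 0, 0, 0, 48], [0, -208, -191, 0, 0, 0, 56], [0, -238, -219, 0, 0, 0, 64], [0, -268, -246, 0, 0, 0, 72], [0, -298, -273, 0, 0, 0, 80], [0, -328, -301, 0, 0, 0, 88], [0, -358, -328, 0, 0, 0, 96], [0, -387, -356, 0, 0, 0, 104], [0, -417, -383, 0, 0, 0, 112], [0, -447, -410, 0, 0, 0, 120], [0, -477, -438, 0, 0, 0, 128], [0, -506, -465, 0, 0, 0, 136], [0, -536, -492, 0, 0, 0, 144.3], [0, -536, -492, 0, 0, 0, 144.3], [0, -536, -492, 0, 0, 0, 144.3]]])

```text
time_s: 2.1
position: [541.3, -77.5, 404.0]
tool_rot: [-3.141, 0.001, 0.283]
wrist_force: [-0.8, 0.5, 0.5]
gripper_width: -0.0
gripper_force: 0.0
```

```bash
python3 -c "
from h import *
f=grab('wrist','w1');s=robot.state();print(s['time_s'],s['position'],s['tool_rot'],s['wrist_force'],s['gripper_width'],s['joints'])
print(np.round(f['world_from_camera'],3))
d=np.array([-0.2798,0.9601,0]);x=np.array([.9601,.2798,0]);o=np.array([551,-74,130])
for n,p in dict(mark=o+44*d+[0,0,23],gap=o-27*d+[0,0,13],rear=o-19*x,front=o+19*x).items(): print(n,proj(f,p))
"
```

```text
2.15 [540.95400254 -76.71824212 404.14641761] [-3.14061315e+00  1.23468176e-03  2.83900775e-01] [ 0.32100887  0.98707137 -0.08298491] 0.0028214353429068502 [-1.40991306e-01  2.13677632e-01 -1.79159131e-01  1.17948823e+00
  3.83445964e-04  2.71670088e+00]
[[ 2.79000e-01 -9.21000e-01 -2.73000e-01  6.10568e+02]
 [-9.60000e-01 -2.68000e-01 -7.70000e-02 -5.61620e+01]
 [-2.00000e-03  2.84000e-01 -9.59000e-01  3.73529e+02]
 [ 0.00000e+00  0.00000e+00  0.00000e+00  1.00000e+00]]
mark [238.99136922 234.43299272]
gap [365.61036361 229.63519125]
rear [318.55078156 253.9116113 ]
front [318.55340815 192.90221598]
```

View pics/w1.png

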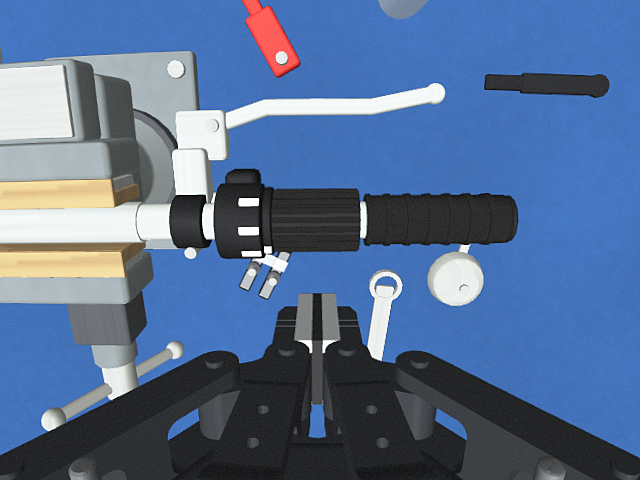

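The wrist view shows the sleeve at columns 272–358, rows 188–251, and the middle mark at (248,230). The shut fingertips are at about (318,300), and the bar lies about 2.4 mm further forward than I assumed. Next I descend to just above the sleeve.

carry_out(motion=[[[0, 3, 0, 30, 0, 0, 0], [0, 6, 0, 60, 0, 0, 0], [0, 6, 0, 74, 0, 0, 0], [0, 6, 0, 76, 0, 0, 0], [0, 6, 0, 78, 0, 0, 0], [0, 6, 0, 78, 0, 0, 0]]])

```text
time_s: 2.75
position: [547.3, -74.6, 327.6]
tool_rot: [3.141, -0.001, 0.284]
wrist_force: [0.3, 0.9, 0.1]
gripper_width: -0.002
gripper_force: 0.0
```

```bash
python3 -c "
from h import *
f=grab('side','s1');s=robot.state();print(s['position'],s['wrist_force'])
i=cv2.imread('pics/s1.png')[190:320,260:420];cv2.imwrite('pics/s1c.png',cv2.resize(i,None,fx=4.5,fy=4.5,interpolation=cv2.INTER_CUBIC))"
```

```text
[547.42005854 -74.78454394 327.84413314] [ 0.43793539  0.83044142 -0.35012484]
```

View pics/s1c.png

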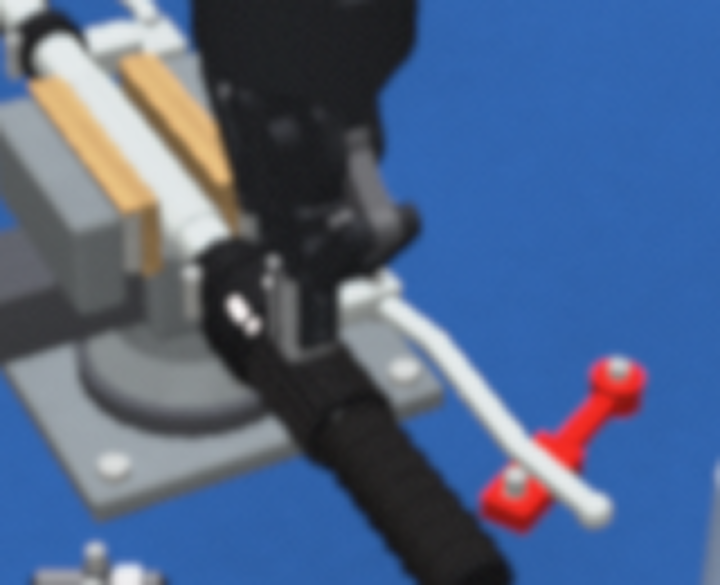

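The fingertips (crop ≈ (305,350)) are just above the sleeve and the pointer is still at the rear mark (240,315). I'll go down in small steps to contact.

carry_out(motion=[[[0, 0, 0, 2, 0, 0, 0], [0, 0, 0, 4, 0, 0, 0], [0, 0, 0, 5, 0, 0, 0], [0, 0, 0, 5, 0, 0, 0]]])

```text
time_s: 3.2
position: [547.3, -75.2, 322.3]
tool_rot: [3.141, -0.001, 0.283]
wrist_force: [-0.2, 0.3, 3.1]
gripper_width: -0.006
gripper_force: 1.7
```

Contact has just begun at 3 N; I'll press a little more.

carry_out(motion=[[[0, 0, 0, 1, 0, 0, 0], [0, 0, 0, 1, 0, 0, 0]]])

```text
time_s: 3.4
position: [547.6, -75.1, 322.1]
tool_rot: [3.141, -0.002, 0.283]
wrist_force: [-2.0, 1.8, 8.4]
gripper_width: -0.001
gripper_force: 4.5
```

carry_out(motion=[[[0, 0, 0, 1, 0, 0, 0], [0, 0, 0, 2, 0, 0, 0], [0, 0, 0, 2, 0, 0, 0]]])

```text
time_s: 3.7
position: [548.2, -75.0, 321.8]
tool_rot: [3.141, -0.005, 0.284]
wrist_force: [-3.6, 2.1, 19.0]
gripper_width: -0.002
gripper_force: 9.4
```

19 N is a suitable press, so I'll start stroking forward, part of the way first.

carry_out(motion=[[[0, 1, 0, 0, 0, 0, 0], [0, 2, 0, 0, 0, 0, 0], [0, 4, 0, 0, 0, 0, 0], [0, 6, 0, 0, 0, 0, 0], [0, 8, 0, 0, 0, 0, 0], [0, 10, 0, 0, 0, 0, 0], [0, 10, 0, 0, 0, 0, 0]]])

```text
time_s: 4.4
position: [558.5, -72.0, 321.8]
tool_rot: [3.141, -0.007, 0.284]
wrist_force: [-0.3, 3.2, 16.3]
gripper_width: 0.001
gripper_force: 8.3
```

```bash
python3 -c "
from h import *
f=grab('wrist','w2');s=robot.state();print(s['position'],s['wrist_force'])
i=f['color'];print(i.shape)
cv2.imwrite('pics/w2c.png',cv2.resize(cv2.imread('pics/w2.png')[130:330,180:420],None,fx=3,fy=3))"
```

```text
[558.50593253 -72.08272981 321.87606727] [ 0.49529085  2.37157238 16.87156224]
(480, 640, 3)
```

View pics/w2c.png

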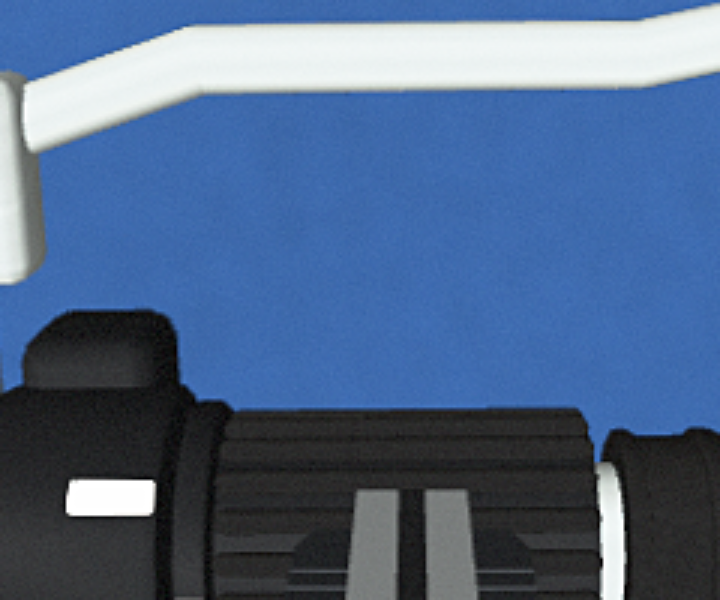

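The crop shows a mark at frame ≈(217,296), with the fingertips on the sleeve. The pointer is below the crop edge, near row 330, so I'll locate the white blobs.

```bash
python3 -c "
from h import *
i=cv2.imread('pics/w2.png');m=(i.min(2)>170).astype(np.uint8);m[:270]=0;m[:,:190]=0;m[430:]=0;m[:,300:]=0
n,l,s,c=cv2.connectedComponentsWithStats(m)
for a,b in zip(s[1:],c[1:]):
  if a[4]>15: print(a,b)
cv2.imwrite('pics/w2d.png',cv2.resize(i[250:420,170:410],None,fx=3,fy=3))"
```

```text
[202 290  30  12 344] [216.41569767 295.5       ]
[237 331  11  12 125] [241.96  336.528]
[202 333  30  11 319] [216.18495298 338.04388715]
```

View pics/w2d.png

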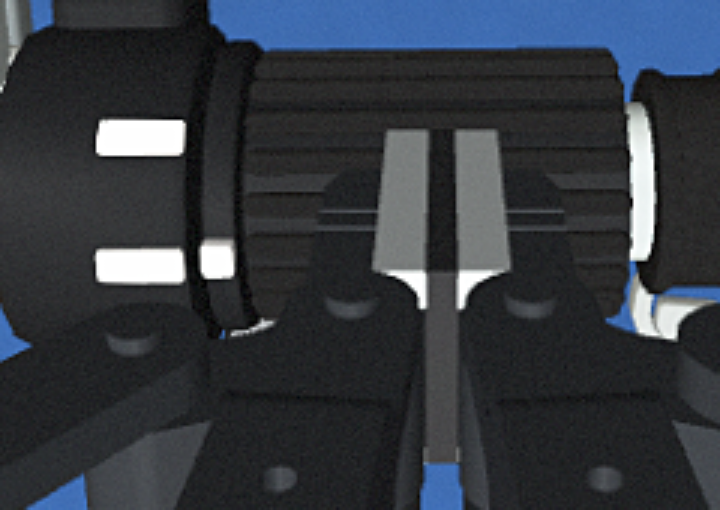

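```bash
python3 -c "
from h import *
f=pickle.load(open('w2.pkl','rb'))
d=np.array([-0.2798,0.9601,0]);x=np.array([.9601,.2798,0]);o=np.array([552.7,-71.4,130])
for a in (-.7,-.35,-.1,0,.1,.7): print(a,'ptr',proj(f,o+27.5*d+21*(np.sin(a)*x+np.cos(a)*np.array([0,0,1]))),'mark',proj(f,o+37*d+23*(np.sin(a)*x+np.cos(a)*np.array([0,0,1]))))
"
```

```text
-0.7 ptr [245.66728356 358.81354607] mark [221.61503634 363.4659662 ]
-0.35 ptr [243.26441489 349.78525107] mark [218.06996768 353.67299631]
-0.1 ptr [242.01278513 339.66144865] mark [216.21176471 342.55496344]
0 ptr [241.65733232 334.91361408] mark [215.68231661 337.31940204]
0.1 ptr [241.39529572 329.85180706] mark [215.29130956 331.72860762]
0.7 ptr [241.93198617 296.92668125] mark [216.08397352 295.31256776]
```

The pointer is at second to within 0.05 rad, so I'll lift straight off and back away.

carry_out(motion=[[[0, 0, 0, -2, 0, 0, 0], [0, 0, 0, -5, 0, 0, 0], [0, 0, 0, -15, 0, 0, 0], [0, 0, 0, -40, 0, 0, 0], [0, 0, 0, -70, 0, 0, 0], [0, -20, 0, -100, 0, 0, 0], [0, -40, 0, -120, 0, 0, 0], [0, -40, 0, -120, 0, 0, 0], [0, -40, 0, -120, 0, 0, 0]]])

```text
time_s: 5.35
position: [518.4, -83.7, 439.0]
tool_rot: [3.141, -0.001, 0.283]
wrist_force: [-0.2, 0.1, 0.2]
gripper_width: -0.001
gripper_force: 0.0
```

```bash
python3 -c "
from h import *
f=grab('wrist','w3');s=robot.state();print(s['position'],s['wrist_force'],s['time_s'])
d=np.array([-0.2798,0.9601,0]);x=np.array([.9601,.2798,0]);o=np.array([552.7,-71.4,130])
for a in (-.7,0,.7): print(a,proj(f,o+27.5*d+21*(np.sin(a)*x+np.cos(a)*np.array([0,0,1]))))
cv2.imwrite('pics/w3c.png',cv2.resize(cv2.imread('pics/w3.png')[120:320,180:420],None,fx=3,fy=3))"
```

```text
[518.43927444 -83.52699901 438.12535919] [ 0.48373324 -0.94629423  0.06088283] 5.4
-0.7 [272.57177173 198.80607484]
0 [271.12463487 178.81646674]
0.7 [271.34646439 156.09626905]
```

View pics/w3c.png

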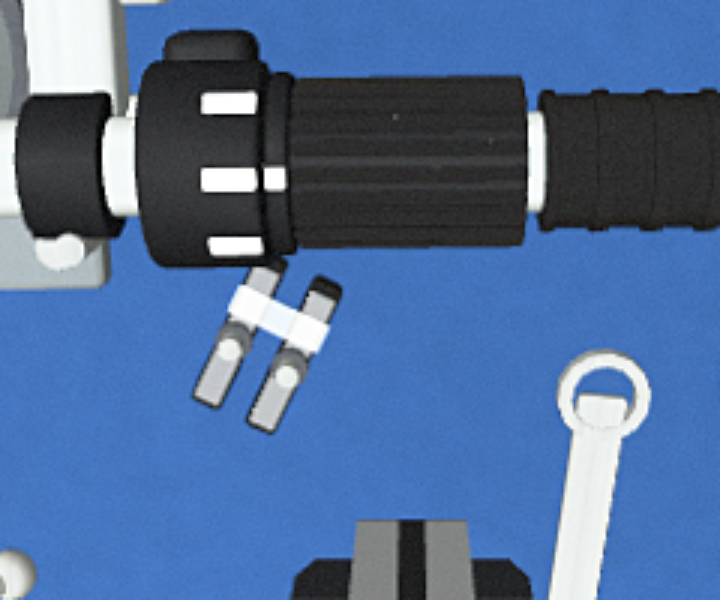

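The pointer (275,178) now stands in line with the middle mark (229,180), and the hand is clear.

```bash
python3 -c "
from workcell import robot
print(robot.job_done())"
```

```text
the job is handed in; nothing more can be done
None
```

The shifter is in second, with the sleeve's pointer in line with the middle mark; the hand is clear, none of the loose parts were touched, and the job was handed in at about 5.4 s.

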